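Set the egg warmer to hold, lock it, and lift the largest egg with the tongs

ROBOT

A 7-joint arm with a two-finger parallel gripper is mounted at the origin on a cart in front of the work surface, level with it; the furniture and walls round the work are solid. World frame = base frame: x ahead of the robot, y to its left, z up, the work surface at z = 0. Lengths are in m, angles in rad, forces in N, time in s.
With the tool pointing down it reaches from about 0.425 to 0.925 m from the base axis. Payload 6.8 kg.
Tool frame: the origin (TCP) lies on the mounting face of the last link; the fingertips stand 173 mm ahead of it and the grasp point (between the pads) lies 155 mm ahead of it; z points along the fingers, y is the line along which they close (so a half turn about z gives the same grasp; the last joint's range is limited). The gripper opens to 85 mm and grips with 20 to 120 N. Pads are 22 mm wide; open, the fingers measure 114 mm over their backs; the gripper's body (76 mm by 85 mm) begins 54 mm behind the grasp point. The pads swing forward as they close: fully open they stand 13 mm farther back than shut.
Start: joints at [-1.274, 0.477, 0.022, 1.555, -0.011, 1.109, -0.083], TCP at [0.266, 0.62, 0.405] pointing down, gripper open.
Joint ranges: [-2.96, 2.96], [-0.34, 2.1], [-1.41, 1.46], [0.24, 2.44], [-1.37, 4.51], [0.17, 1.92], [-2.96, 2.96]. Speed limits (rad/s): [2.39, 2.39, 3.14, 3.14, 3.14, 3.14, 3.14].

INTERFACE

Orientations are given as a unit quaternion [w, x, y, z].
In Python, from station import bot gives the robot as it stands. The module is installed in compiled form; this text tells all that it offers.
- The arm moves only by the shell command python3 -m pendant 'ROWS' [FORCE]. ROWS is JSON, a list of rows, each a list of 5 numbers: the finger opening in m, from 0 to 0.0854, then the shift along the tool's x, y, z in m, then the turn about the tool's z in degrees. In form: [[jaw, x, y, z, yaw], ...]. A call has 1 to 12 rows; each row shifts and turns the commanded pose from where the row before left it, along the tool's axes as they then stand; what a row does not reach is not made up. A row lasts 1/12 s, in which the tool goes at most 41.7 mm and 7.16 degrees, less where a joint would pass 70% of its speed; a pose out of reach is approached as far as the arm can. A call with a gripper value outside its range is refused whole. The fingers move at their own pace and stop on an object; FORCE is the grip in N (left out, the last holds). Time passes only in rows, so rows that do not move let the fingers close. It gives the time, the measured TCP pose, the force, the opening and the grip force at its end, in the units of the state.
- bot.get_obs(): the state, without advancing time (a new reading comes with each control period).
- bot.read_camera(name): name is "side" or "top" or "wrist"; returns (picture, depth): 480x640x3 uint8, blue, green, red; 480x640 float32, m along the optical axis (not along the pixel's ray), 0 where there is no reading.
- bot.camera_model(name): a dict with "intrinsics" (3x3 intrinsics, pixels), "R" (3x3) and "t" (3): a world point X has camera coordinates R X + t. Camera axes: x right, y down, z forward; pixel columns grow to the right and rows downward; lengths in m; the calibration is good to about 2 mm. A picture is of the moment at which its call begins: read the wrist's pose just before it. camera_model takes no time and is no camera call; for the wrist camera it gives the pose at the moment of the call.
- bot.hand_in(): hands the job in; it is judged then, once.
Trained networks look in the newest picture that a camera, given by its name, has taken for a name from the list of things; names that differ only in an ending like _2 or _b are one class to them, and where a whole thing is asked for, a point or a joint stands for the part that bears it (a point fixed in the world has none). Each returns a list of dicts, best first, with "score" (0 to 1); they miss things now and then, are a little off and sometimes report something else, mostly with a low value. They report only what shows in the picture. A call takes as long as a camera call. They do not tell look-alikes from the thing itself.
- bot.boxes_of(name, camera): "at" ([column, row] in pixels, amid what is visible of it).
- bot.trace(name, camera): "mask" (480x640 bool, what is visible of it) and "at" ([column, row] in pixels, amid what is visible of it).
- bot.pinpoint(name, camera): "at" ([column, row] in pixels: a listed point, or the origin of a listed thing).
The state is a dict: "t": time; "q": joint angles; "joint_vel": joint speeds; "joint_torque": joint torques, N m; "eef_pos": TCP position; "tool_rot": TCP orientation; "contact_force": force on the tool from outside, world axes, zero at the start; "torque": the same for the moment, N m; "gripper_width": opening from 0.0 (shut) to 1.0 (fully open); "grasp_force": force on a finger pad.
Only numpy, scipy, OpenCV 4.12 (cv2) and the standard library are available. Lean on these libraries where they do the work, as an engineer would, in place of code of your own. Each camera call takes 0.05 s, during which the arm holds its last target. There are 200 camera calls.

TASK

The three eggs on the egg warmer have reached temperature and the biggest one must be taken for its core check. Turn the warmer's regulator back so that its pointer stands at the long tick (the hold mark) and push the forked lock all the way home over it, so that it cannot be turned up again; then pick up the spring tongs from their wire rest, close them on the largest egg and lift it out, touching no egg with the gripper itself and leaving the two smaller eggs in their holes. Finish while still holding: tongs in the gripper, the egg gripped in the tongs, at rest and a good 10 cm above its hole.

Things in the scene. Friction and masses are not known exactly. Their poses are not given: they have to be found in the camera images.
- warmer: Fixed stainless egg warmer, a low box 190 mm deep (its x) by 330 mm wide (its y), top 48 mm above the worktop. Origin: under its centre, on the worktop; x to its far side, y to its left, z up. Control strip on its right end: regulator axis at x 50, y -113 mm; in front of it, in line along x, the lock on its guide.
- egg_plate (a point): Middle hole of the aluminium egg plate, at plate top (63 mm above the worktop); axes as the warmer. The plate is 92 (x) by 220 (y) by 15 mm and has three holes of 32 mm diameter, 12 mm deep, 82 mm apart along y.
- regulator (a joint): Knob angle (rad): 0 = pointer at the hold mark, the one long tick, straight away from the lock along the warmer's +x; grows clockwise seen from above (hotter, short ticks every 0.35 rad). Range -0.5 to 2.5, starts at 0.6 to 1.4. Stays where it is left; turns with 0.04 N m.
- regulator_grip (a point): On the regulator's axis, 69 mm above the worktop, inside its upright grip bar; turns with it: x along the bar to the pointer end (fine line on top). The bar is 44 mm long, 11 mm thick, from 55 to 78 mm above the worktop, on a round skirt of 43 mm diameter, top at 55 mm.
- lock (a joint): Travel of the lock (m): 0 = back at the warmer's front, 0.075 = home over the regulator (stop). Slides along the warmer's +x with 1.5 N friction and stays where left; starts at 0 to 0.008. Its fork has a 14 mm slot with a flared mouth: it passes over the 11 mm bar only when that is in line, centres it if a few degrees off, then keeps it from turning.
- lock_grip (a point): Centre of the lock's upright black grip, 78 mm above the worktop; moves with it; x along the travel towards the regulator. The grip is 24 mm long (x), 12 mm thick (y), from 63 to 89 mm above the worktop, on a steel plate with its top at 63 mm. With the lock home it is 49 mm short of the regulator's axis.
- tongs: Loose stainless spring tongs, 220 mm long, 0.13 kg, lying open on the rest, arms side by side. Origin: centre line, middle of the black sleeves, arms' underside; x to the jaws, z up; hinge at x -85 mm. Arms 22 mm high. Pose is the left arm's: exact centre line while open; squeezed by q, the centre line turns q/2 (to the left) about the hinge in this frame.
- tongs_grip (a point): Where to grip the tongs from above, across both arms: middle of the sleeves (x -32 to 32 mm), mid-height, 11 mm above the tongs' underside (45 mm above the worktop at the start), close to the centre of mass. Over the sleeves the tongs measure 59 mm open and 43 mm when shut on the large egg; then the sleeves are almost parallel.
- tongs_tip (a point): Midway between the open jaws, 105 mm ahead of the grip and 7 mm lower. The cupped jaws are 31 mm long (x) and 26 mm high, 13 mm above and below this point; open, they are 85 mm apart inside at the middle, 69 to 75 mm at the bent-in ends, 91 mm over all.
- tongs_jaw (a joint): How far the tongs are squeezed (rad): 0 = open, 0.17 = on the large egg, 0.30 = stop. A spring pushes the arms apart against the gripper, 4 N at the sleeves when open, 7 N on the egg: hold the tongs by squeezing them part way (50 to 54 mm over the sleeves), shut them further on the egg with 20 to 40 N. Jaws move 2.2 times as far as sleeves.
- tongs_rest: Fixed wire rest, 136 mm long (x), 130 mm wide. Origin: on the worktop under its centre. Two cross wires at x -62 and 62 mm, tops 34 mm above the worktop, ends turned up to 51 mm at y -62 and 62 mm, carry the tongs along x. Between the wires there is room for fingers beside the sleeves.
- egg_large: The largest egg, 46 mm thick, 60 mm tall, about 66 g, upright, blunt end down, loose in one of the three holes (which one varies). Origin: its lowest point, 56 mm above the worktop, 7 mm below the plate's top; z along it. It is thickest 27 mm above the origin. Lifts straight up.
- egg_small_a: Smaller egg, 38 mm thick, 49 mm tall, 40 g, upright in another hole. Origin: its lowest point, 10 mm below the plate's top. Stays there.
- egg_small_b: The other smaller egg, same size, in the remaining hole. Origin: its lowest point. Stays there.
Mind the look-alikes: they are no part of the job. What is shaped like the tongs_rest but green is not meant.

How it is judged:
By the outcome, as a careful person would: the job done as asked, in the order asked, and still so for the second after the job is handed in, while the arm keeps its last pose, push and grip.
It also fails if it takes over 67 s, if anything falls off the work surface, if the arm or the gripper's body presses on something with over 40 N, if the wrist force passes 120 N, or if a joint passes its speed limit or range.

## Working session

There is one attempt and no reset: what is moved stays moved. The work goes in short steps, Python scripts to look and compute and a shell command to move; the robot and the scene stay as the last step left them, time stands still between calls to the robot, and variables do not carry over. Pictures are saved under pics/ and viewed, at most 10 in all, crops included, and the job is handed in when it is done.

```bash
mkdir -p pics; cat > h.py <<'E'
import numpy as np,cv2
from station import bot
def px2w(cam,uv,z=None,depth=None,m=None):
    m=m or bot.camera_model(cam);K=np.array(m["intrinsics"]);R=np.array(m["R"]);t=np.array(m["t"])
    d=np.linalg.inv(K)@np.array([uv[0],uv[1],1.0])
    if z is None: return R.T@(d*depth-t)
    o=-R.T@t;r=R.T@d
    return o+r*(z-o[2])/r[2]
def dat(D,uv,k=2):
    u,v=int(round(uv[0])),int(round(uv[1]));p=D[max(0,v-k):v+k+1,max(0,u-k):u+k+1];p=p[p>0]
    return float(np.median(p)) if p.size else 0
E
python3 - <<'E'
from h import *
np.set_printoptions(precision=3,suppress=True)
o=bot.get_obs();print(o["t"],o["eef_pos"],o["tool_rot"],o["gripper_width"])
ims=[]
Z=dict(warmer=0,egg_plate=.063,regulator_grip=.069,lock_grip=.078,tongs_grip=.045,tongs_tip=.038,tongs=.034,tongs_rest=0,egg_large=.056,egg_small_a=.053)
for c in ["top","side"]:
    P,D=bot.read_camera(c);cv2.imwrite(f"pics/{c}0.png",P)
    for n,z in Z.items():
        for r in bot.pinpoint(n,c)[:3]:
            print(c,n,round(r["score"],2),np.round(r["at"]),px2w(c,r["at"],z))
E
```

```text
0.0 [0.266 0.62  0.404] [-0.     0.201  0.98  -0.001] 1.0004727571986254
top warmer 0.97 [209. 239.] [0.558 0.15  0.   ]
top egg_plate 0.87 [190. 232.] [0.559 0.19  0.063]
top regulator_grip 0.45 [246. 216.] [0.596 0.03  0.069]
top lock_grip 0.83 [250. 255.] [0.474 0.023 0.078]
top tongs_grip 0.86 [352. 258.] [ 0.459 -0.26   0.045]
top tongs_grip 0.27 [349. 222.] [ 0.568 -0.259  0.045]
top tongs_tip 0.85 [348. 224.] [ 0.564 -0.255  0.038]
top tongs 0.59 [353. 261.] [ 0.454 -0.263  0.034]
top tongs 0.27 [243. 216.] [0.611 0.045 0.034]
top tongs_rest 0.94 [497. 265.] [ 0.428 -0.676  0.   ]
top egg_large 0.55 [219. 229.] [0.566 0.111 0.056]
top egg_large 0.42 [348. 223.] [ 0.561 -0.257  0.056]
top egg_small_a 0.64 [193. 232.] [0.561 0.184 0.053]
top egg_small_a 0.51 [163. 231.] [0.571 0.271 0.053]
top egg_small_a 0.49 [244. 214.] [0.609 0.04  0.053]
side warmer 0.65 [297. 312.] [0.552 0.143 0.   ]
side warmer 0.55 [306. 234.] [ 0.566 -0.359  0.   ]
side egg_plate 0.8 [283. 301.] [0.58  0.192 0.063]
side egg_plate 0.44 [284. 271.] [0.597 0.035 0.063]
side egg_plate 0.3 [326. 264.] [ 0.479 -0.01   0.063]
side regulator_grip 0.43 [284. 270.] [0.597 0.043 0.069]
side lock_grip 0.72 [328. 269.] [0.472 0.05  0.078]
side tongs_grip 0.81 [335. 236.] [ 0.46  -0.244  0.045]
side tongs_tip 0.57 [307. 237.] [ 0.554 -0.251  0.038]
side tongs 0.69 [336. 235.] [ 0.458 -0.279  0.034]
side tongs_rest 0.62 [346. 203.] [ 0.424 -0.686  0.   ]
side tongs_rest 0.61 [333. 247.] [ 0.467 -0.255  0.   ]
side tongs_rest 0.31 [325. 268.] [ 0.487 -0.1    0.   ]
side egg_large 0.57 [288. 288.] [0.578 0.114 0.056]
side egg_small_a 0.78 [289. 305.] [0.566 0.195 0.053]
side egg_small_a 0.63 [285. 327.] [0.563 0.287 0.053]
```

```bash
python3 - <<'E'
import cv2
P=cv2.imread("pics/top0.png");c=P[180:300,120:390]
cv2.imwrite("pics/topc.png",cv2.resize(c,(800,356),interpolation=cv2.INTER_CUBIC))
E
```

```text
(no output)
```

View pics/top0.png

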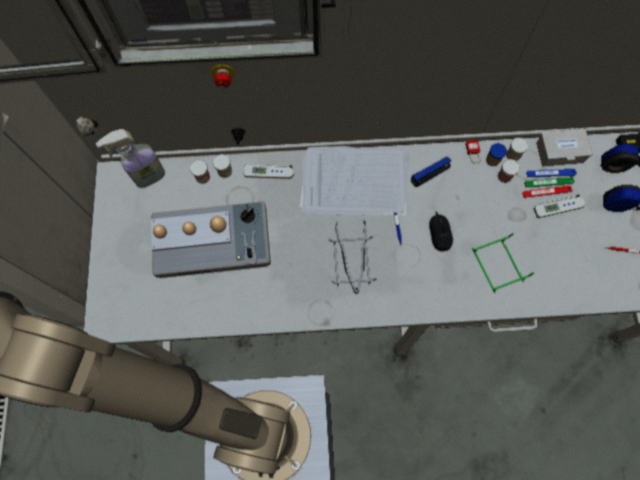

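View pics/topc.png

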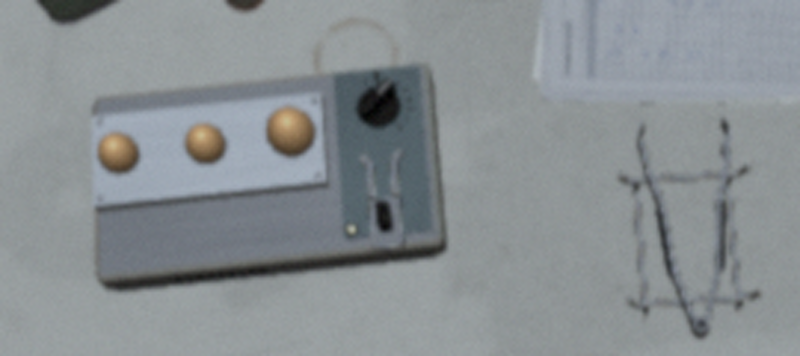

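The large egg is the rightmost one (top picture 218,224). The tongs lie on the dark wire rest (352,258), and the green frame (505,262) is the look-alike. The regulator pointer is at about 40° clockwise. I'll move over the control strip.

```bash
python3 -m pendant '[[0.085,-0.027,-0.027,0,0],[0.085,-0.027,-0.027,0,0],[0.085,-0.027,-0.027,0,0],[0.085,-0.027,-0.027,0,0],[0.085,-0.027,-0.027,0,0],[0.085,-0.027,-0.027,0,0],[0.085,-0.027,-0.027,0,0],[0.085,-0.027,-0.027,0,0],[0.085,-0.027,-0.027,0,0],[0.085,-0.027,-0.027,0,0]]'
python3 -m pendant '[[0.085,-0.027,-0.027,0,0],[0.085,-0.027,-0.027,0,0],[0.085,-0.027,-0.027,0,0],[0.085,-0.027,-0.027,0,0],[0.085,-0.027,-0.027,0,0],[0.085,0,0,0,6],[0.085,0,0,0,6],[0.085,0,0,0,5],[0.085,0,0,0,0],[0.085,0,0,0,0]]'
cat > look.py <<'E'
import sys
from h import *
np.set_printoptions(precision=4,suppress=True)
Z=dict(warmer=0,egg_plate=.063,regulator_grip=.069,lock_grip=.078,tongs_grip=.045,tongs_tip=.038,tongs=.034,tongs_rest=0,egg_large=.056,egg_small_a=.053)
def look(name,names):
    o=bot.get_obs();q=o["tool_rot"];e=np.array(o["eef_pos"])
    from scipy.spatial.transform import Rotation as Ro
    T=Ro.from_quat([q[1],q[2],q[3],q[0]]).as_matrix()
    m=bot.camera_model("wrist")
    P,D=bot.read_camera("wrist");cv2.imwrite(f"pics/{name}.png",P);np.save(f"pics/{name}.npy",D)
    print("t",o["t"],"tcp",e,"toolY deg",np.degrees(np.arctan2(T[1,1],T[0,1])),"tilt z",T[:,2],"cam",-np.array(m["R"]).T@np.array(m["t"]))
    for n in names:
        for r in bot.pinpoint(n,"wrist")[:3]:
            w=px2w("wrist",r["at"],Z[n],m=m);print(n,round(r["score"],2),np.round(r["at"]),w,"delta tool",T.T@(w-e))
    return m,P,D,T,e
if __name__=="__main__": look(sys.argv[1],sys.argv[2:])
E
python3 look.py w1 warmer egg_plate regulator_grip lock_grip egg_large egg_small_a
```

```text
t: 1.93
eef_pos: [0.408, 0.2641, 0.405]
tool_rot: [0.0, 0.201, 0.98, 0.0]
contact_force: [0.8, 0.7, 0.2]
gripper_width: 0.995
grasp_force: 0.0
t: 2.77
eef_pos: [0.4786, 0.0888, 0.4048]
tool_rot: [0.0, 0.342, 0.94, 0.0]
contact_force: [-0.5, -0.0, 0.4]
gripper_width: 0.992
grasp_force: 0.0
t 2.7667 tcp [0.4786 0.0888 0.4048] toolY deg 49.971289005939106 tilt z [ 0.0003  0.0002 -1.    ] cam [0.4139 0.143  0.3733]
regulator_grip 0.21 [ 72. 383.] [ 0.4511 -0.2168  0.069 ] delta tool [-0.1755 -0.2517  0.3358]
lock_grip 0.57 [268. 263.] [0.4802 0.0276 0.078 ] delta tool [-0.0406 -0.0459  0.3268]
egg_large 0.86 [398. 269.] [0.5678 0.1089 0.056 ] delta tool [-0.0554  0.0727  0.3489]
egg_large 0.49 [549. 143.] [0.5567 0.2735 0.056 ] delta tool [0.059  0.1916 0.3489]
egg_small_a 0.9 [474. 208.] [0.5656 0.1958 0.053 ] delta tool [0.0022 0.1378 0.3519]
egg_small_a 0.56 [548. 144.] [0.5573 0.2737 0.053 ] delta tool [0.0587 0.1921 0.3519]
```

View pics/w1.png

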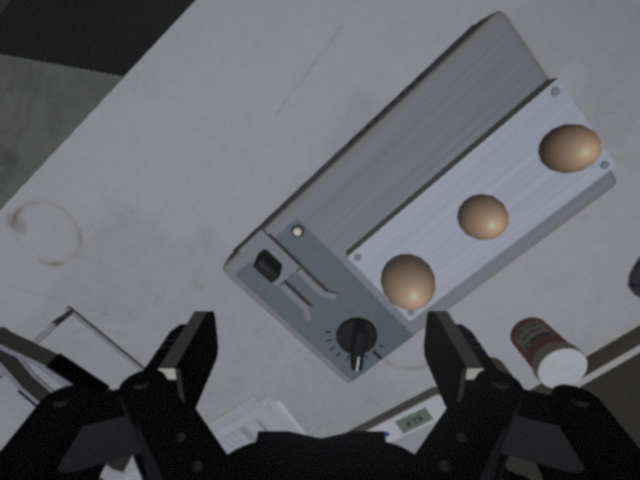

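The largest egg is at (408,282), the knob at (356,336) with its pointer straight down, the long tick at about (377,353), and the lock grip at (268,265). I'll work out the numbers.

```bash
python3 - <<'E'
from h import *
np.set_printoptions(precision=4,suppress=True)
P=cv2.imread("pics/w1.png");D=np.load("pics/w1.npy")
cv2.imwrite("pics/w1c.png",cv2.resize(P[220:400,220:440],(800,655)[:2],interpolation=cv2.INTER_CUBIC)[:600])
g=lambda u,v,z:px2w("wrist",(u,v),z)
hc=D[225:395,230:440]
m=bot.camera_model("wrist");K=np.array(m["intrinsics"]);R=np.array(m["R"]);t=np.array(m["t"])
v,u=np.mgrid[0:480,0:640];X=np.stack([(u-K[0,2])/K[0,0]*D,(v-K[1,2])/K[1,1]*D,D],-1)
W=(X-t)@R
np.save("pics/w1W.npy",W)
h=W[...,2]; ok=D>0
def blob(u0,u1,v0,v1,z0,z1):
    s=np.zeros_like(ok);s[v0:v1,u0:u1]=1;s&=ok&(h>z0)&(h<z1);p=W[s];
    c,(a,b),an=cv2.minAreaRect(p[:,:2].astype(np.float32)*1000)
    print(s.sum(),"mean",p.mean(0),"rect mm",np.round(c,1),np.round((a,b),1),an)
print("heights: strip",h[300,330],"plate",h[240,380],"table",h[100,150])
blob(325,390,305,380,.066,.09)  # bar
blob(245,290,240,290,.07,.10)  # lock grip
for uv in [(408,282),(484,216),(570,148)]: blob(uv[0]-40,uv[0]+40,uv[1]-40,uv[1]+40,.075,.13)
s=np.zeros_like(ok);s[0:320,240:640]=1;s&=ok&(h>.04)&(h<.054)
c=cv2.minAreaRect(W[s][:,:2].astype(np.float32)*1000);print("box",c)
s=np.zeros_like(ok);s[60:340,340:620]=1;s&=ok&(h>.059)&(h<.067)
c=cv2.minAreaRect(W[s][:,:2].astype(np.float32)*1000);print("plate",c)
E
```

```text
heights: strip 0.048482678510934095 plate 0.06192394148340727 table -0.0027711992308889493
563 mean [0.6    0.0334 0.0759] rect mm [602.6  31.8] [11.1 44.4] 44.982784271240234
543 mean [0.4803 0.028  0.0841] rect mm [481.5  26.1] [24.2 12.1] 3.4781951904296875
2361 mean [0.5603 0.1129 0.101 ] rect mm [565.3 111.2] [38.2 44.1] 3.4948694705963135
1709 mean [0.5587 0.1908 0.0911] rect mm [562.2 191.2] [31.7 36.4] 36.728973388671875
2174 mean [0.5554 0.2699 0.0907] rect mm [558.8 272.1] [31.8 36.8] 53.264896392822266
box ((546.9125366210938, 141.87376403808594), (188.69259643554688, 326.74835205078125), 2.7956643104553223)
plate ((566.4647827148438, 165.66860961914062), (93.71156311035156, 275.4139404296875), 2.725921869277954)
```

View pics/w1c.png

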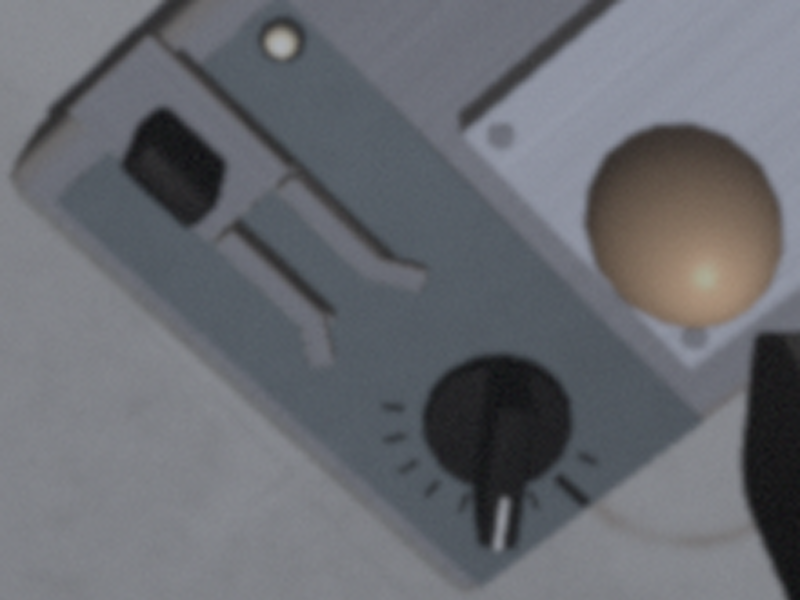

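```bash
python3 -m pendant '[[0.04,0,0,0,5],[0.04,-0.032,0.012,0,0],[0.04,-0.032,0.012,0,0],[0.04,-0.032,0.012,0,0],[0.04,-0.032,0.0114,0,0],[0.04,0,0,0.035,0],[0.04,0,0,0.035,0],[0.04,0,0,0.03,0],[0.04,0,0,0,0],[0.04,0,0,0,0]]' 25
```

```text
t: 3.95
eef_pos: [0.602, 0.0313, 0.3037]
tool_rot: [-0.001, 0.384, 0.923, -0.001]
contact_force: [0.8, 0.4, 0.6]
gripper_width: 0.471
grasp_force: 0.0
```

Over the knob within 1 mm. Next I go down, grip it and turn it back 48°.

```bash
python3 -m pendant '[[0.04,0,0,0.025,0],[0.04,0,0,0.025,0],[0.04,0,0,0.02,0],[0.04,0,0,0,0],[0.0,0,0,0,0],[0.0,0,0,0,0],[0.0,0,0,0,0],[0.0,0,0,0,0],[0.0,0,0,0,0],[0.0,0,0,0,0]]' 25
python3 -m pendant '[[0.0,0,0,0,-5],[0.0,0,0,0,-6],[0.0,0,0,0,-6],[0.0,0,0,0,-6],[0.0,0,0,0,-6],[0.0,0,0,0,-6],[0.0,0,0,0,-6],[0.0,0,0,0,-6],[0.0,0,0,0,-0.8],[0.0,0,0,0,0],[0.0,0,0,0,0]]'
```

```text
t: 4.78
eef_pos: [0.6035, 0.0311, 0.2374]
tool_rot: [0.002, 0.384, 0.923, 0.001]
contact_force: [-1.5, 0.6, 7.4]
gripper_width: 0.114
grasp_force: 28.8
t: 5.7
eef_pos: [0.6036, 0.0316, 0.2374]
tool_rot: [0.002, -0.023, 1.0, 0.0]
contact_force: [-0.6, 1.4, 5.9]
gripper_width: 0.117
grasp_force: 28.7
```

```bash
python3 -m pendant '[[0.03,0,0,0,0],[0.03,0,0,0,0],[0.03,0,0,0,0],[0.03,0,0,-0.02,0],[0.03,0,0,-0.035,0],[0.03,0.02,0,-0.035,0],[0.03,0.03,0,-0.02,0],[0.03,0.03,0,0,0],[0.03,0.02,0,0,0],[0.03,0.02,0,0,0],[0.03,0,0,0,0],[0.03,0,0,0,0]]' 25
cat > w2.py <<'E'
from look import *
m,P,D,T,e=look("w2",["lock_grip","regulator_grip"])
K=np.array(m["intrinsics"]);R=np.array(m["R"]);t=np.array(m["t"])
v,u=np.mgrid[0:480,0:640];X=np.stack([(u-K[0,2])/K[0,0]*D,(v-K[1,2])/K[1,1]*D,D],-1)
W=(X-t)@R
for nm,c,z0,z1,r in [("bar",(.6025,.0317),.066,.085,.03),("lock",(.4815,.026),.07,.1,.03)]:
    s=(D>0)&(W[...,2]>z0)&(W[...,2]<z1)&(np.hypot(W[...,0]-c[0],W[...,1]-c[1])<r)
    if s.sum()>10:
        q=cv2.minAreaRect(W[s][:,:2].astype(np.float32)*1000);print(nm,s.sum(),q); c=np.array([*q[0],0])/1000-e;print("tool delta",T.T@c)
E
python3 w2.py
```

```text
t: 6.7
eef_pos: [0.4819, 0.0257, 0.3451]
tool_rot: [0.0, -0.023, 1.0, 0.0]
contact_force: [-0.4, -0.9, 0.2]
gripper_width: 0.351
grasp_force: 0.0
t 6.7 tcp [0.4819 0.0257 0.3451] toolY deg 92.60486587497589 tilt z [ 0.0005  0.0002 -1.    ] cam [0.3976 0.0221 0.3135]
lock_grip 0.6 [322. 241.] [0.4807 0.0268 0.078 ] delta tool [0.0013 0.0011 0.2671]
regulator_grip 0.69 [321. 378.] [0.6017 0.0314 0.069 ] delta tool [-0.1197  0.0002  0.2761]
bar 722 ((602.640869140625, 31.978784561157227), (44.68345642089844, 10.44150447845459), 2.5260393619537354)
tool delta [-0.1207  0.0008  0.3451]
lock 711 ((481.1934814453125, 25.425304412841797), (23.6787052154541, 11.956708908081055), 2.4586238861083984)
tool delta [ 0.0009 -0.0003  0.3451]
```

View pics/w2.png

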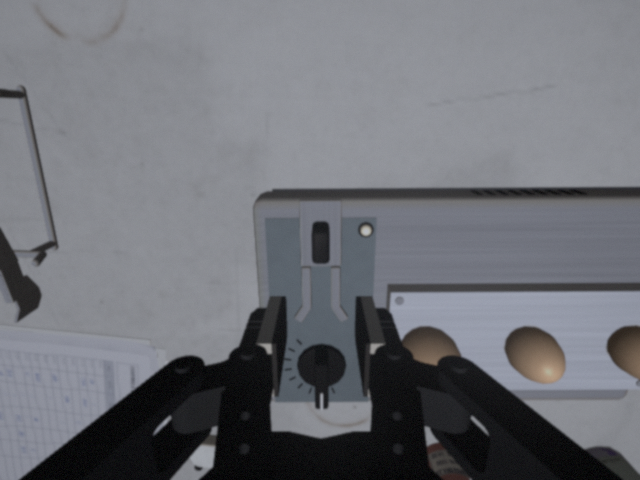

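The pointer is at the hold mark, in line with the fork. Next I grip the lock and push it in.

```bash
python3 -m pendant '[[0.03,0.001,0,0.035,0],[0.03,0,0,0.035,0],[0.03,0,0,0.024,0],[0.03,0,0,0,0],[0.0,0,0,0,0],[0.0,0,0,0,0],[0.0,0,0,0,0],[0.0,0,0,0,0],[0.0,0,0,0,0]]' 25
python3 -m pendant '[[0.0,-0.01,0,0,0],[0.0,-0.012,0,0,0],[0.0,-0.012,0,0,0],[0.0,-0.012,0,0,0],[0.0,-0.012,0,0,0],[0.0,-0.010,0,0,0],[0.0,-0.005,0,0,0],[0.0,-0.001,0,0,0],[0.0,0,0,0,0]]'
```

```text
t: 7.6
eef_pos: [0.4817, 0.0256, 0.2513]
tool_rot: [0.001, -0.023, 1.0, -0.0]
contact_force: [1.3, -0.8, -10.0]
gripper_width: 0.131
grasp_force: 29.4
t: 8.35
eef_pos: [0.5554, 0.0293, 0.2512]
tool_rot: [-0.001, -0.023, 1.0, 0.0]
contact_force: [-4.8, -0.4, 2.7]
gripper_width: 0.132
grasp_force: 30.9
```

```bash
python3 -m pendant '[[0.0,-0.002,0,0,0],[0.0,-0.002,0,0,0],[0.0,0,0,0,0]]' 25; python3 -m pendant '[[0.0,-0.002,0,0,0],[0.0,0,0,0,0]]' 25
```

```text
t: 8.6
eef_pos: [0.5569, 0.0293, 0.2511]
tool_rot: [-0.004, -0.023, 1.0, 0.0]
contact_force: [-15.2, -1.1, 14.7]
gripper_width: 0.129
grasp_force: 32.3
t: 8.77
eef_pos: [0.5577, 0.0293, 0.251]
tool_rot: [-0.006, -0.023, 1.0, -0.0]
contact_force: [-21.1, 0.3, 19.6]
gripper_width: 0.128
grasp_force: 33.0
```

```bash
python3 -m pendant '[[0.03,0.006,0,0,0],[0.03,0,0,0,0],[0.03,0,0,0,0],[0.03,0,0,-0.03,0],[0.05,0,0,-0.035,0],[0.06,0.03,0,-0.035,0],[0.085,0.03,0,-0.02,0],[0.085,0.015,0,0,0],[0.085,0,0,0,0],[0.085,0,0,0,0]]' 25
sed -i 's/"w2"/"w3"/; s/("lock",(.4815,.026)/("lock",(.554,.029)/' w2.py; python3 w2.py
python3 -m pendant '[[0.085,0,-0.035,0,0],[0.085,0,-0.035,0,0],[0.085,0,-0.035,0,0],[0.085,0,-0.035,0,0],[0.085,0,-0.035,0,0],[0.085,0,-0.03,0,0],[0.085,0,-0.03,0,0],[0.085,0,-0.03,0,0],[0.085,0,-0.02,0,0],[0.085,0,0,0,0],[0.085,0,0,0,0]]'
python3 look.py w4 tongs tongs_grip tongs_tip tongs_rest
```

```text
t: 9.6
eef_pos: [0.4839, 0.026, 0.3682]
tool_rot: [0.001, -0.023, 1.0, 0.0]
contact_force: [0.1, -0.0, 0.0]
gripper_width: 0.997
grasp_force: 0.0
t 9.6 tcp [0.4839 0.026  0.3682] toolY deg 92.61635102211251 tilt z [ 0.0027  0.0007 -1.    ] cam [0.3996 0.0224 0.3364]
lock_grip 0.71 [505. 319.] [0.5512 0.1779 0.078 ] delta tool [-0.0734  0.1485  0.2905]
lock_grip 0.63 [320. 315.] [0.5549 0.0286 0.078 ] delta tool [-0.0703 -0.0008  0.2904]
regulator_grip 0.73 [326. 358.] [0.6023 0.0364 0.069 ] delta tool [-0.118   0.0048  0.2995]
regulator_grip 0.42 [504. 316.] [0.5545 0.1824 0.069 ] delta tool [-0.0769  0.1529  0.2995]
bar 645 ((602.5747680664062, 32.003196716308594), (44.72487258911133, 10.436738014221191), 2.5139644145965576)
tool delta [-0.1179  0.0004  0.3685]
lock 630 ((562.6399536132812, 29.397464752197266), (42.566707611083984, 11.381916046142578), 2.8995463848114014)
tool delta [-0.0779 -0.0004  0.3684]
t: 10.67
eef_pos: [0.4968, -0.2602, 0.3664]
tool_rot: [-0.001, -0.021, 1.0, -0.0]
contact_force: [0.1, 0.9, -0.4]
gripper_width: 0.997
grasp_force: 0.0
t 10.6667 tcp [ 0.4968 -0.2602  0.3664] toolY deg 92.45523238614435 tilt z [-0.0013 -0.0004 -1.    ] cam [ 0.4124 -0.2636  0.335 ]
```

View pics/w4.png

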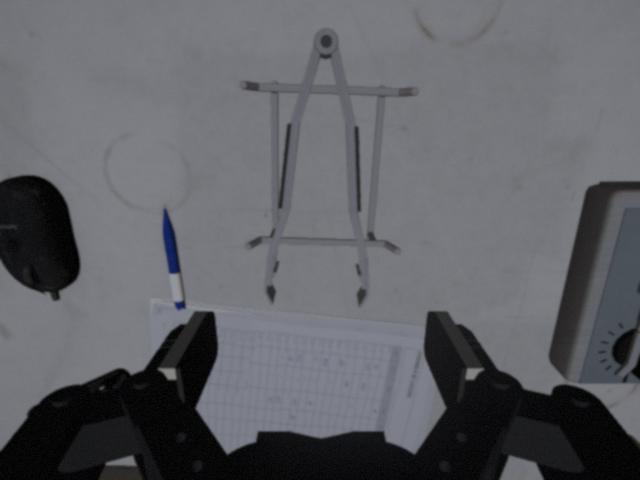

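The wire rest holds the tongs: hinge at (326,41), jaw ends at (270,293) and (362,293), sleeves at (288,165) and (356,168). This is the dark rest beside the warmer, not the green frame, so it's the right one. The lock is home.

```bash
python3 - <<'E'
from look import *
o=bot.get_obs();e=np.array(o["eef_pos"])
from scipy.spatial.transform import Rotation as Ro
q=o["tool_rot"];T=Ro.from_quat([q[1],q[2],q[3],q[0]]).as_matrix()
D=np.load("pics/w4.npy");m=bot.camera_model("wrist")
K=np.array(m["intrinsics"]);R=np.array(m["R"]);t=np.array(m["t"])
v,u=np.mgrid[0:480,0:640];X=np.stack([(u-K[0,2])/K[0,0]*D,(v-K[1,2])/K[1,1]*D,D],-1)
W=(X-t)@R
s=(D>0)&(W[...,2]>.044)&(W[...,2]<.075)&(v<310)&(u>240)&(u<400)
p=W[s];L=(p-e)@T   # tool frame coords
print(s.sum(),"x range world",p[:,0].min(),p[:,0].max(),"max z",p[:,2].max())
# centre line: per x-slice mid of outermost
xs=np.arange(.37,.58,.01);a=[]
for x in xs:
    k=p[abs(p[:,0]-x)<.004]
    if len(k)>6: a.append((x,k[:,1].min(),k[:,1].max()));print(np.round(a[-1],4),round((a[-1][2]+a[-1][1])/2,4),round(a[-1][2]-a[-1][1],4))
h=px2w("wrist",(326,41),.056,m=m);j=px2w("wrist",(316,293),.051,m=m);print("hinge",h,"jawends",j)
d=(j-h)[:2];d/=np.linalg.norm(d);g=h[:2]+.085*d;print("yaw",np.degrees(np.arctan2(d[1],d[0])),"grip",g,"tool delta",T.T@(np.array([*g,.045])-e))
E
```

```text
5409 x range world 0.35898662821066346 0.5738716497443695 max z 0.05847144430913406
[ 0.37   -0.2698 -0.2511] -0.2605 0.0187
[ 0.38   -0.2729 -0.2477] -0.2603 0.0253
[ 0.39   -0.2754 -0.2449] -0.2602 0.0305
[ 0.4    -0.3197 -0.2413] -0.2805 0.0784
[ 0.41   -0.2813 -0.2384] -0.2598 0.043
[ 0.42   -0.2862 -0.2339] -0.2601 0.0523
[ 0.43   -0.2876 -0.2321] -0.2599 0.0555
[ 0.44   -0.2883 -0.2317] -0.26 0.0566
[ 0.45   -0.2888 -0.2299] -0.2594 0.0589
[ 0.46   -0.2904 -0.2293] -0.2598 0.0611
[ 0.47   -0.291  -0.2285] -0.2597 0.0626
[ 0.48   -0.2916 -0.2276] -0.2596 0.064
[ 0.49   -0.2914 -0.2276] -0.2595 0.0638
[ 0.5    -0.2938 -0.2244] -0.2591 0.0694
[ 0.51   -0.2968 -0.2219] -0.2593 0.0749
[ 0.52   -0.3202 -0.1908] -0.2555 0.1294
[ 0.53   -0.3012 -0.2167] -0.259 0.0845
[ 0.54   -0.302  -0.2159] -0.2589 0.0861
[ 0.55  -0.303 -0.215] -0.259 0.088
[ 0.56   -0.3041 -0.2137] -0.2589 0.0904
[ 0.57   -0.3015 -0.2161] -0.2588 0.0854
hinge [ 0.3672 -0.2598  0.056 ] jawends [ 0.5606 -0.2582  0.051 ]
yaw 0.460202215009466 grip [ 0.4522 -0.2591] tool delta [0.0446 0.0004 0.3221]
```

```bash
python3 - <<'E'
from look import *
D=np.load("pics/w4.npy");m=bot.camera_model("wrist")
for r in [(150,268,282),(190,268,282),(150,373,388),(190,370,386)]:
    for u in range(r[1],r[2],2):
        d=D[r[0],u]
        if d>0:
            w=px2w("wrist",(u,r[0]),depth=float(d),m=m)
            if w[2]>.004: print(r[0],u,w)
E
python3 -m pendant '[[0.072,0,0,0,2],[0.072,0.022,0,0,0],[0.072,0.0218,0,0,0],[0.072,0,0,0.03,0],[0.072,0,0,0.03,0],[0.072,0,0,0,0],[0.072,0,0,0,0]]' 20
```

```text
150 272 [ 0.4465 -0.3024  0.0051]
150 274 [ 0.4463 -0.3005  0.0064]
150 276 [ 0.4462 -0.2988  0.0062]
190 272 [ 0.4821 -0.3023  0.0049]
190 274 [ 0.4817 -0.3003  0.0061]
190 276 [ 0.4817 -0.2985  0.0057]
190 280 [ 0.4713 -0.2899  0.0547]
150 373 [ 0.4424 -0.2137  0.004 ]
150 375 [ 0.4421 -0.2123  0.0066]
150 377 [ 0.4419 -0.2106  0.007 ]
150 379 [ 0.442  -0.2086  0.0051]
190 370 [ 0.4779 -0.2131  0.0045]
190 372 [ 0.4774 -0.2116  0.0067]
190 374 [ 0.4775 -0.2097  0.0057]
t: 11.5
eef_pos: [0.4524, -0.2584, 0.3067]
tool_rot: [-0.001, -0.006, 1.0, 0.001]
contact_force: [0.6, 0.1, 0.4]
gripper_width: 0.844
grasp_force: 0.0
```

```bash
python3 -m pendant '[[0.072,0,-0.0014,0.03,0],[0.072,0,0,0.03,0],[0.072,0,0,0.025,0],[0.072,0,0,0.015,0],[0.072,0,0,0.0085,0],[0.06,0,0,0,0],[0.051,0,0,0,0],[0.051,0,0,0,0],[0.051,0,0,0,0],[0.051,0,0,0,0]]' 30
```

```text
t: 12.33
eef_pos: [0.4536, -0.2613, 0.2006]
tool_rot: [0.002, -0.005, 1.0, -0.001]
contact_force: [-0.4, -1.5, 6.9]
gripper_width: 0.596
grasp_force: 4.7
```

```bash
python3 -m pendant '[[0.051,0,0,-0.005,0],[0.051,0,0,-0.015,0],[0.051,0,0,-0.02,0],[0.051,0,0,-0.025,0],[0.051,0,0,-0.03,0],[0.051,0,0,-0.03,0],[0.051,0,0,-0.03,0],[0.051,0,0,-0.01,0],[0.051,0,0,0,0],[0.051,0,0,0,0]]' 30; python3 look.py w5 tongs_tip tongs_grip
```

```text
t: 13.17
eef_pos: [0.4523, -0.2604, 0.3637]
tool_rot: [0.0, -0.005, 1.0, 0.0]
contact_force: [0.1, 0.1, -1.9]
gripper_width: 0.596
grasp_force: 5.1
t 13.1667 tcp [ 0.4523 -0.2604  0.3637] toolY deg 90.62332926780235 tilt z [ 0.0003  0.0003 -1.    ] cam [ 0.3679 -0.261   0.3321]
```

View pics/w5.png

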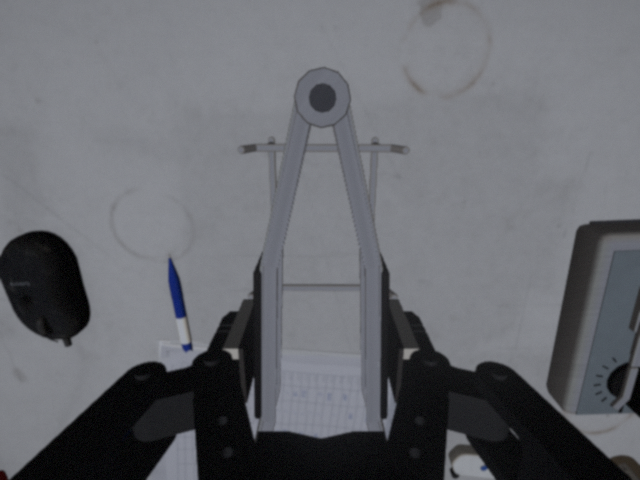

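Tongs held straight; hinge at (323,97). I'll measure where they sit in the tool frame.

```bash
python3 - <<'E'
from look import *
D=np.load("pics/w5.npy");m=bot.camera_model("wrist")
e=np.array(bot.get_obs()["eef_pos"])
for uv in [(323,97),(311,70),(280,210),(363,210),(268,330),(375,330),(250,330),(395,330)]:
    d=dat(D,uv,1);w=px2w("wrist",uv,depth=d,m=m);print(uv,w-e)
E
```

```text
(323, 97) [-0.0888  0.0001 -0.1447]
(311, 70) [-0.0961 -0.0034 -0.1464]
(280, 210) [-0.0545 -0.0134 -0.1474]
(363, 210) [-0.0547  0.0136 -0.1476]
(268, 330) [-0.0093 -0.019  -0.1475]
(375, 330) [-0.0096  0.0201 -0.1476]
(250, 330) [-0.0099 -0.0253 -0.1465]
(395, 330) [-0.012   0.0265 -0.1439]
```

```bash
python3 -m pendant '[[0.051,0,0,0,-2],[0.051,-0.002,0.01,0,0],[0.051,-0.002,0.02,0,0],[0.051,-0.002,0.025,0,0],[0.051,-0.002,0.03,0,0],[0.051,-0.002,0.03,0,0],[0.051,-0.002,0.03,0,0],[0.051,-0.002,0.03,0,0],[0.051,-0.002,0.03,0,0],[0.051,-0.002,0.03,0,0],[0.051,-0.002,0.03,0,0]]' 30; python3 -m pendant '[[0.051,-0.002,0.03,0,0],[0.051,-0.002,0.03,0,0],[0.051,-0.002,0.02,0,0],[0.051,-0.002,0.015,0,0],[0.051,0,0.0048,0,0],[0.051,0,0,0,0],[0.051,0,0,0,0],[0.051,0,0,0,0]]' 30
cat > s.py <<'E'
import sys
from look import *
o=bot.get_obs();print(o["t"],o["eef_pos"],o["tool_rot"])
e=np.array(o["eef_pos"])
P,D=bot.read_camera("side");cv2.imwrite("pics/%s.png"%sys.argv[1],cv2.resize(P[180:360,200:420],(800,600)[:2],interpolation=cv2.INTER_CUBIC))
zt=e[2]-.1655
for r in bot.pinpoint("tongs_tip","side")[:2]: print("tip",round(r["score"],2),r["at"],px2w("side",r["at"],zt))
for r in bot.pinpoint("egg_large","side")[:3]: print("egg",round(r["score"],2),r["at"],px2w("side",r["at"],.056))
m=bot.camera_model("side");x=e+np.array([.1024,.0047,-.1655]);c=np.array(m["R"])@x+np.array(m["t"]);c=np.array(m["intrinsics"])@c;print("expected tip",x,c[:2]/c[2])
for r in bot.trace("egg_large","side")[:3]: v,u=np.nonzero(r["mask"]);print(round(r["score"],2),r["at"],u.min(),u.max(),v.min(),v.max())
E
python3 s.py s6
```

```text
t: 14.23
eef_pos: [0.4598, 0.0071, 0.3629]
tool_rot: [-0.001, -0.022, 1.0, -0.0]
contact_force: [0.5, 0.4, -2.1]
gripper_width: 0.602
grasp_force: 5.1
t: 14.9
eef_pos: [0.4638, 0.1037, 0.3635]
tool_rot: [-0.0, -0.022, 1.0, -0.0]
contact_force: [-0.1, -0.6, -1.5]
gripper_width: 0.598
grasp_force: 5.1
14.9 [0.4638 0.1037 0.3635] [-0.0005 -0.0217  0.9998 -0.0004]
tip 0.7 [290.0, 238.1] [0.5662 0.1087 0.198 ]
tip 0.59 [336.7, 244.6] [0.4468 0.1442 0.198 ]
egg 0.68 [331.2, 236.7] [ 0.4719 -0.2153  0.056 ]
egg 0.65 [286.4, 289.0] [0.5798 0.1218 0.056 ]
egg 0.51 [288.9, 327.7] [0.5534 0.2932 0.056 ]
expected tip [0.5662 0.1084 0.198 ] [290.0014 238.0507]
0.59 [288.1, 276.0] 282 298 268 288
```

View pics/s6.png

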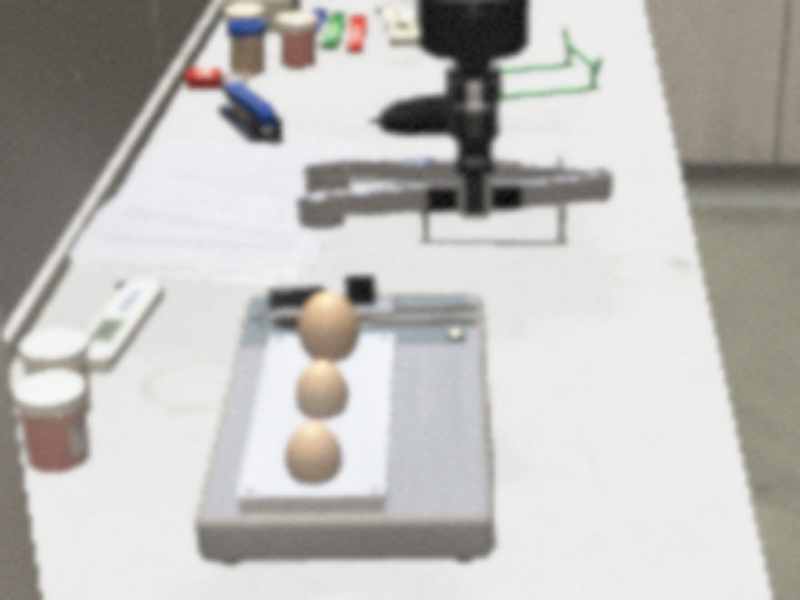

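In the side view the tongs hang directly over the largest egg (328,327), and the jaw tip pinpoint matches my prediction. Going down.

```bash
python3 -m pendant '[[0.051,0,0.0015,0.02,0],[0.051,0,0,0.025,0],[0.051,0,0,0.02,0],[0.051,0,0,0.008,0],[0.051,0,0,0,0],[0.051,0,0,0,0]]' 30; python3 -m pendant '[[0.051,0,0,0.012,0],[0.051,0,0,0.012,0],[0.051,0,0,0.01,0],[0.051,0,0,0.008,0],[0.051,0,0,0,0],[0.051,0,0,0,0]]' 30; python3 s.py s7
```

```text
t: 15.6
eef_pos: [0.4642, 0.1063, 0.2911]
tool_rot: [-0.0, -0.022, 1.0, -0.0]
contact_force: [0.4, -0.5, 0.2]
gripper_width: 0.599
grasp_force: 5.1
t: 16.1
eef_pos: [0.4641, 0.1065, 0.249]
tool_rot: [-0.0, -0.023, 1.0, -0.0]
contact_force: [-0.2, 0.4, -0.7]
gripper_width: 0.597
grasp_force: 5.1
16.1 [0.4641 0.1065 0.249 ] [-0.0001 -0.0227  0.9997 -0.    ]
tip 0.82 [288.0, 277.2] [0.5761 0.1073 0.0835]
egg 0.61 [287.2, 289.2] [0.5775 0.1228 0.056 ]
expected tip [0.5665 0.1112 0.0835] [291.4733 277.9826]
0.63 [287.5, 271.3] 282 298 267 279
```

View pics/s7.png

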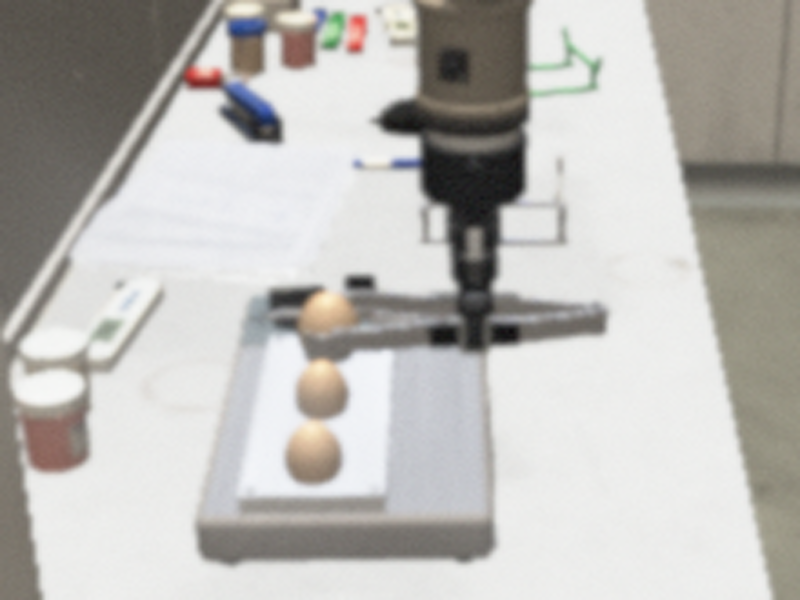

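The jaws stand on both sides of the egg, centred on it. Close.

```bash
python3 -m pendant '[[0.047,0,0,0,0],[0.044,0,0,0,0],[0.042,0,0,0,0],[0.04,0,0,0,0],[0.036,0,0,0,0],[0.03,0,0,0,0],[0.03,0,0,0,0],[0.03,0,0,0,0],[0.03,0,0,0,0]]' 30
```

```text
t: 17.05
eef_pos: [0.464, 0.1065, 0.2489]
tool_rot: [0.0, -0.023, 1.0, 0.0]
contact_force: [-0.2, 0.3, -0.2]
gripper_width: 0.493
grasp_force: 30.4
```

```bash
python3 -m pendant '[[0.03,0,0,-0.003,0],[0.03,0,0,-0.006,0],[0.03,0,0,-0.01,0],[0.03,0,0,-0.012,0],[0.03,0,0,-0.015,0],[0.03,0,0,-0.015,0],[0.03,0,0,-0.018,0],[0.03,0,0,-0.018,0],[0.03,0,0,-0.018,0],[0.03,0,0,-0.018,0],[0.03,0,0,-0.012,0]]' 30; python3 -m pendant '[[0.03,0,0,-0.006,0],[0.03,0,0,-0.003,0],[0.03,0,0,0,0],[0.03,0,0,0,0],[0.03,0,0,0,0],[0.03,0,0,0,0],[0.03,0,0,0,0],[0.03,0,0,0,0]]' 30; python3 s.py s8
```

```text
t: 17.97
eef_pos: [0.4639, 0.1064, 0.3965]
tool_rot: [0.001, -0.023, 1.0, 0.0]
contact_force: [0.3, 0.1, -1.3]
gripper_width: 0.494
grasp_force: 30.7
t: 18.63
eef_pos: [0.4639, 0.1065, 0.4024]
tool_rot: [-0.0, -0.023, 1.0, -0.0]
contact_force: [0.3, 0.6, -0.7]
gripper_width: 0.492
grasp_force: 30.7
18.6333 [0.4639 0.1065 0.4024] [-0.0004 -0.0227  0.9997 -0.0001]
tip 0.58 [289.4, 224.9] [0.5655 0.1147 0.2369]
egg 0.75 [287.2, 232.4] [ 0.6214 -0.2467  0.056 ]
egg 0.23 [283.6, 269.1] [0.601  0.0123 0.056 ]
expected tip [0.5663 0.1112 0.2369] [289.2471 224.3498]
0.51 [284.5, 218.9] 279 295 213 226
0.43 [288.0, 318.9] 279 293 306 325
0.38 [298.7, 271.9] 283 307 261 276
```

View pics/s8.png

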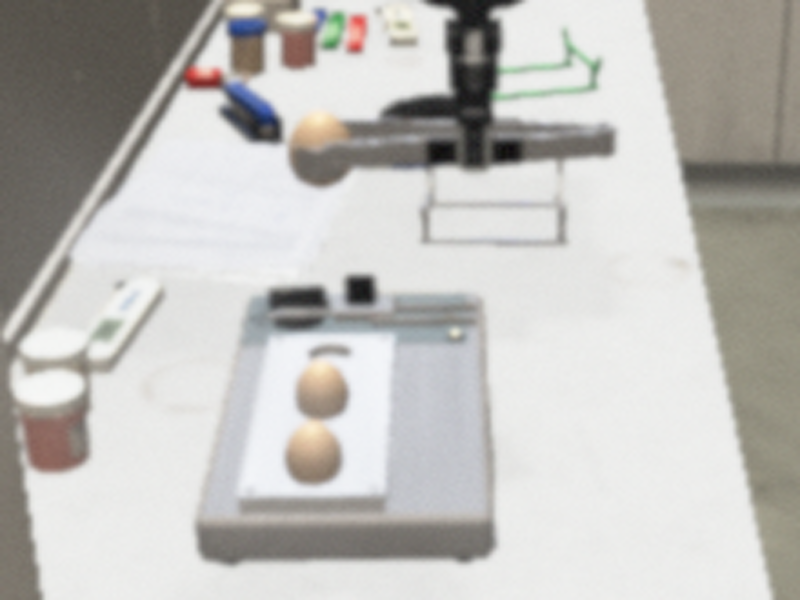

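The large egg hangs in the tongs at (320,150), 15 cm up. Both small eggs are in their holes at (322,388) and (313,450), and the lock is over the knob.

```bash
python3 -c "
from station import bot
print(bot.hand_in())"
```

```text
the job is handed in; nothing more can be done
None
```

The job is handed in: the regulator is at the hold mark with the lock pushed home, and the largest egg is held in the tongs about 15 cm above its hole, with both small eggs still in theirs.

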